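Roll a brass bar into the V-block and set it against the end stop

ROBOT

A 7-joint arm with a two-finger parallel gripper is mounted at the origin on a cart in front of the work surface, level with it; the furniture and walls round the work are solid. World frame = base frame: x ahead of the robot, y to its left, z up, the work surface at z = 0. Lengths are in m, angles in rad, forces in N, time in s.
With the tool pointing down it reaches from about 0.4 to 0.85 m from the base axis. Payload 4.5 kg.
Tool frame: the origin (TCP) lies at the very end of the fingers, on their centre line; the grasp point (between the pads) lies 19 mm behind it (r.grip_point_offset is the distance from the TCP to the grasp point, in m); z points along the fingers, y is the line along which they close (so a half turn about z gives the same grasp; the last joint's range is limited). The gripper opens to 88 mm and grips with 3 to 60 N. Pads are 18 mm wide; open, the fingers measure 123 mm over their backs; the gripper's body (75 mm by 187 mm) begins 45 mm behind the grasp point.
Start: joints at [-1.273, 0.689, -0.195, 1.565, 0.157, 0.902, -0.215], TCP at [0.163, 0.603, 0.239] pointing down, gripper open.
Joint ranges: [-3.01, 3.01], [-0.46, 2.08], [-1.47, 1.51], [0.13, 2.56], [-1, 4.14], [0.04, 2.09], [-2.66, 2.66]. Speed limits (rad/s): [2.57, 2.57, 3.14, 3.14, 3.14, 3.14, 3.14].

INTERFACE

Orientations are given as a unit quaternion [x, y, z, w].
In Python, from plant import r gives the robot as it stands.
- The arm moves only by the tool carry_out, never from a script. Its argument "rows" is a list of rows, each a list of 3 entries, a list of its own where there are three numbers: the shift along the tool's x, y, z in cm, then the turn, a rotation vector about the tool's x, y, z in degrees, then the closure, from 0 (fully open) to 1 (shut). A call has 1 to 12 rows; each row is the pose to reach, as a shift and turn from the pose commanded when the call began, along the tool's axes at that moment; what a row does not reach only later rows make up. A row lasts 1/10 s, in which the tool goes at most 50 mm and 8.59 degrees, less where a joint would pass 70% of its speed; a pose out of reach is approached as far as the arm can. A call with a gripper value outside its range is refused whole. The fingers move at their own pace and stop on an object; "newtons" is the grip in N (left out, the last holds). Time passes only in rows, so rows that repeat a pose let the fingers close. It gives the time, the measured TCP pose, the force, the opening and the grip force at its end, in the units of the state.
- r.get_state(): the state, without advancing time (a new reading comes with each control period).
- r.snapshot(name): name is "scene" or "top" or "wrist"; returns a dict with "image" (384x512x3 uint8, red, green, blue), "fx", "fy", "cx", "cy" (pixels), "dist_coeffs" ([k1, k2, p1, p2, k3] as OpenCV has them; the pictures are not rectified), "pose" (4x4, takes a point from camera to world coordinates). Camera axes: x right, y up, looking along -z (the intrinsics and any distortion apply to the point x, -y, -z); pixel columns grow to the right and rows downward; lengths in m; the calibration is good to about 2 mm. A picture is of the moment at which its call begins. There is no depth.
- r.finish_job(): hands the job in; it is judged then, once.
The state is a dict: "clock": time; "q": joint angles; "qd": joint speeds; "joint_torque": joint torques, N m; "tool_pos": TCP position; "eef_rot": TCP orientation; "contact_force": force on the tool from outside, world axes, zero at the start; "moment": the same for the moment, N m; "opening": opening from 0.0 (shut) to 1.0 (fully open); "finger_force": force on a finger pad.
Only numpy, scipy, OpenCV 4.12 (cv2) and the standard library are available. Lean on these libraries where they do the work, as an engineer would, in place of code of your own. Each camera call takes 0.05 s, during which the arm holds its last target. There are 200 camera calls.

TASK

Roll the brass bar along the wooden board with your fingertips, pushing it from the side, until it drops into the groove of the steel V-block. Then push it gently endwise along the groove until its end rests against the blue stop, and take the hand away. Do not grip or lift the bar, and leave the yellow pot, the red burr case and the blue wax block alone.

Things in the scene. Friction and masses are not known exactly. Their poses are not given: they have to be found in the camera images.
- v_board: Fixed light-wood board on two battens, 230 mm wide (its y, -115 to +115 mm) and 192 mm long (its x, -85 to +107 mm); its flat top is 68 mm above the bench. Origin at bench height. x points roughly away from the robot, along the rolling direction to the V-block; y along the groove, to the robot's left; z up. A steel V-block is let into its far end; see seat and stop_face.
- seat (a point): Where the seated bar's centre line lies: board x = 72.5 mm, y = 0, 78.7 mm above the bench; axes as the board's. The groove runs along y from -80 to +100 mm. Its front lip is flush with the board top at x = 61 mm; a 30 degree flank goes down to the bottom (x = 75 mm, z = 60 mm), then a 45 degree flank rises to x = 97, z = 82 mm, with a 10 mm flat behind.
- stop_face (a point): Middle of the working face of the blue end stop: board x = 72.5 mm, y = -65 mm, 78.7 mm above the bench; axes as the board's. The face looks to board +y, towards the bar. The stop stands across the groove's -y end, y = -81 to -65 mm, x = 54 to 106 mm, up to 102 mm above the bench.
- brass_bar: Loose polished brass cylinder, 30 mm in diameter, 110 mm long, about 0.3 kg, with a black line along it. Origin at its centre, own y along its axis. Starts on the board top (centre 83 mm above the bench) on the robot's side of the groove, within 0.1 rad of parallel to it, its -y end clear of the stop. Rolls easily and coasts some mm; seated, it lies 4.3 mm lower.
- bar_line (a point): A point in the middle of the black line on the bar's skin, 15 mm from its axis; straight above the axis at the start, it goes round as the bar rolls.
- yellow_pot: Small yellow pot with screw lid, 30 mm across and 36 mm tall, loose, standing on the board's right-hand edge (board y about -97 mm). Origin at the centre of its underside. To be left alone.
- burr_case: Round red burr case, 36 mm across and 16 mm tall, loose, standing on the board's right-hand edge before or behind the yellow pot. Origin at the centre of its underside. To be left alone.
- wax_block: Block of blue carving wax, 30 x 46 x 19 mm, loose on the bench to the right of the board. Origin at the centre of its underside. To be left alone.

How it is judged:
On the way, in this order (a step that is already met when the one before it is completed fails the run):
1. the bar has been rolled: its black line has gone round to the underside while the bar lies on the board (height (world z) of bar_line below 0.077 m and x of brass_bar in the frame of seat below -0.005 m), for 0.05 s.
2. the bar lies in the groove of the V-block (x of brass_bar in the frame of seat between -0.003 and 0.003 m and z of brass_bar in the frame of seat below 0.0025 m and angle between the y axis of brass_bar and the y axis of v_board, either way round below 0.04 rad), for 0.2 s.
At the end, for the whole second after the job is handed in: The bar lies at rest down in the groove (axis within 3 mm of the seat line, parallel within 0.04 rad) with its end against the blue stop, gap at most 2.5 mm (all of step 2 and z of brass_bar in the frame of seat above -0.003 m and y of brass_bar in the frame of stop_face between 0.052 and 0.0575 m and linear speed of brass_bar below 0.01 m/s); the robot touches nothing.
It fails at once if the bar is lifted: its centre rises more than 13 mm above its rolling height (height (world z) of brass_bar above 0.096 m).
It fails at once if the bar is tipped up by one end by more than 0.2 rad (angle between brass_bar's own y axis and vertical below 1.37 rad or angle between brass_bar's own y axis and vertical above 1.77 rad).
It fails at once if the bar is pushed or gripped with more than 40 N (contact force between the fingers and brass_bar above 40 N).
It fails at once if the yellow pot, the burr case or the wax block is moved by more than 15 mm (distance of any of yellow_pot, burr_case, wax_block from where it was at the start of the episode above 0.015 m).
It also fails if it takes over 45 s, if anything falls off the work surface, if the arm or the gripper's body presses on something with over 40 N, if the wrist force passes 120 N, or if a joint passes its speed limit or range.

## Working session

There is one attempt and no reset: what is moved stays moved. The work goes in short steps, Python scripts to look and compute and a tool call to move; the robot and the scene stay as the last step left them, time stands still between calls to the robot, and variables do not carry over. Pictures are saved under pics/ and viewed, at most 10 in all, crops included, and the job is handed in when it is done.

Besides the shell and the picture viewer there is one more tool, called after ">>>" by a JSON object that holds its "fn" and its "kwargs". carry_out: Moves the arm, as the interface text tells. Its arguments: {"type":"object","properties":{"rows":{"type":"array"},"newtons":{"type":"number"}},"required":["rows"]}

```bash
mkdir -p pics; ls; cat > h.py <<'E'
import numpy as np, cv2
from plant import r
def snap(n,f=None):
    s=r.snapshot(n); s['image']=np.asarray(s['image'])
    if f: cv2.imwrite('pics/'+f+'.png',s['image'][:,:,::-1])
    return s
def K(s): return np.array([[s['fx'],0,s['cx']],[0,s['fy'],s['cy']],[0,0,1.]])
def ray(s,px,z):
    p=cv2.undistortPoints(np.array(px,float).reshape(-1,1,2),K(s),np.array(s['dist_coeffs'],float)).reshape(-1,2)
    P=np.array(s['pose']); d=np.c_[p[:,0],-p[:,1],-np.ones(len(p))]@P[:3,:3].T; o=P[:3,3]
    return o+d*((z-o[2])/d[:,2])[:,None]
def proj(s,X):
    P=np.array(s['pose']); c=(np.array(X,float).reshape(-1,3)-P[:3,3])@P[:3,:3]
    c=c*[1,-1,-1]
    return cv2.projectPoints(c,np.zeros(3),np.zeros(3),K(s),np.array(s['dist_coeffs'],float))[0].reshape(-1,2)
E
python3 - <<'E'
from h import *
a=snap('top','top0'); b=snap('scene','scene0')
print(a['pose'],b['pose']); print(r.get_state())
E
```

```text
pics
[[-0.01154303  0.99785555 -0.06442869  0.5125786 ]
 [-0.99933368 -0.00928093  0.0352997   0.13253607]
 [ 0.03462604  0.06479322  0.99729779  0.95049459]
 [ 0.          0.          0.          1.        ]] [[-0.88755107  0.22948495 -0.39948687  0.23770492]
 [-0.46018507 -0.40024109  0.79248771  0.79222846]
 [ 0.02197294  0.88721121  0.46083995  0.45448194]
 [ 0.          0.          0.          1.        ]]
{'clock': 0.1, 'q': array([-1.27317755,  0.68991234, -0.19453016,  1.56619819,  0.15727379,
        0.90248471, -0.21508583]), 'qd': array([ 6.29815438e-04, -1.03004790e-03,  1.02585874e-03, -1.95179724e-03,
       -9.65241553e-04,  8.20218838e-04,  5.66317307e-05]), 'joint_torque': array([-3.69987683e-03, -5.28502357e+01, -1.27116513e+00, -1.53839761e+01,
       -5.24127809e-02,  1.97875997e-03,  3.04636717e-05]), 'tool_pos': array([0.16286689, 0.60284158, 0.23799399]), 'eef_rot': array([ 1.31489042e-01,  9.91317295e-01, -8.04891682e-04, -6.33625863e-05]), 'contact_force': array([-0.7699237 ,  0.44062755, -0.24579137]), 'moment': array([ 0.04423606, -0.05055568, -0.01760675]), 'finger_force': 0.0, 'opening': 0.9987389258830967}
```

View pics/top0.png

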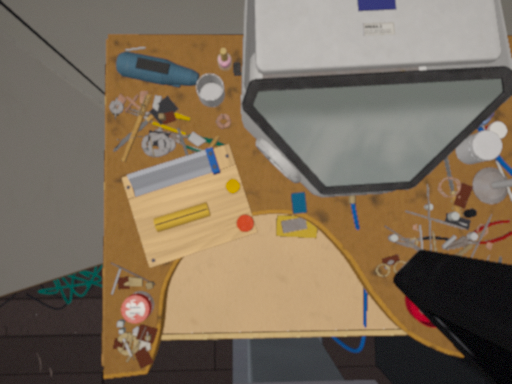

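View pics/scene0.png

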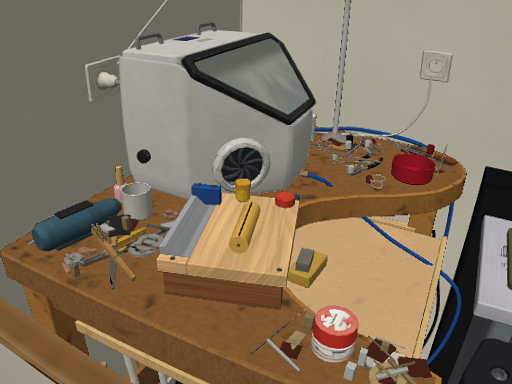

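The top view shows the board with corners at about (122,179), (230,146), (254,236) and (151,265). The bar lies at about (182,217), the stop at (212,161), the pot at (233,186), the case at (246,223) and the wax at (298,202). The scene view agrees, with the bar near (245,227). I'll zoom in on the top view next.

```bash
python3 - <<'E'
from h import *
i=cv2.imread('pics/top0.png')[130:280,105:265]
cv2.imwrite('pics/c0.png',cv2.resize(i,None,fx=5/1.07,fy=5/1.07*0.85*1,interpolation=cv2.INTER_CUBIC)) if 0 else cv2.imwrite('pics/c0.png',cv2.resize(i,(640,600),interpolation=cv2.INTER_CUBIC))
s=cv2.imread('pics/scene0.png')
cv2.imwrite('pics/c1.png',cv2.resize(s[170:310,150:320],(680,560),interpolation=cv2.INTER_CUBIC))
E
```

```text
(no output)
```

View pics/c0.png

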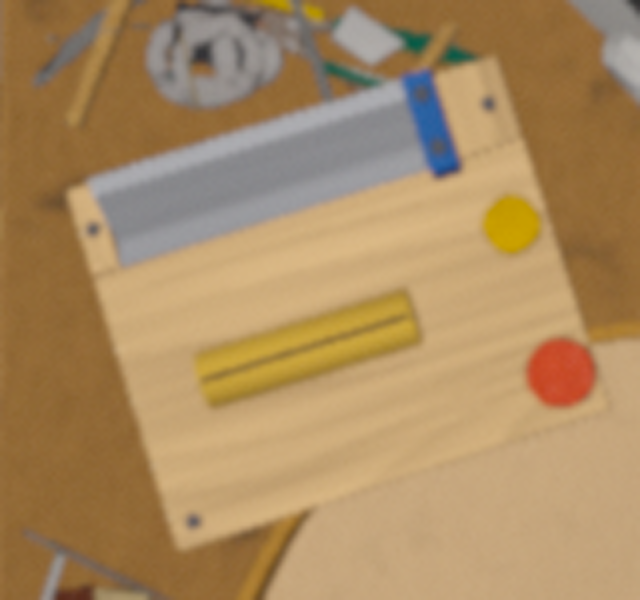

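View pics/c1.png

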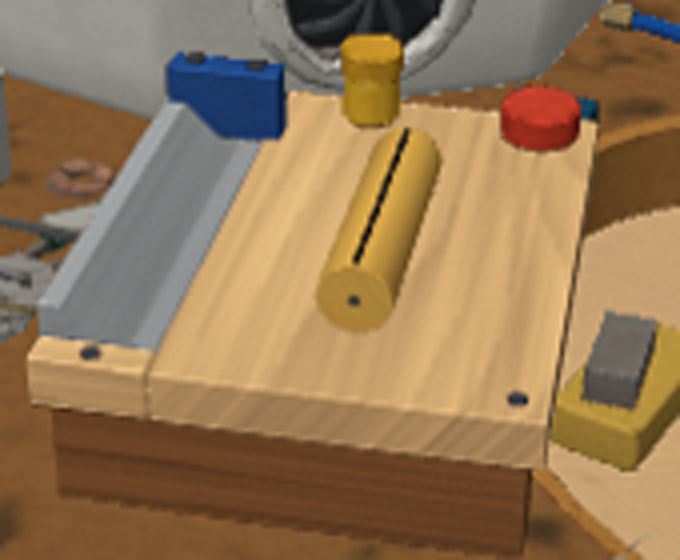

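The crop is at 4x, with its origin at (105,130). It shows the board-top corners at crop (68,188), (495,57), (607,408) and (180,549). The black line runs from (202,379) to (405,317), and the bar outline corners are at (196,355), (407,291), (421,342) and (210,406).

```bash
cat >> h.py <<'E'
def board():
    d=np.load('board.npz'); return d['o'],d['yaw']
def b2w(x,y,z=0):
    o,w=board(); c,s=np.cos(w),np.sin(w); return np.array([o[0]+c*x-s*y,o[1]+s*x+c*y,z])
def w2b(p):
    o,w=board(); c,s=np.cos(w),np.sin(w); d=np.array(p)[...,:2]-o; return np.stack([c*d[...,0]+s*d[...,1],-s*d[...,0]+c*d[...,1]],-1)
E
python3 - <<'E'
from h import *
a=r.snapshot('top'); 
f=lambda l:[(105+u/4-.375,130+v/4-.375) for u,v in l]
W=ray(a,f([(68,188),(495,57),(607,408),(180,549)]),.068)[:,:2]
B=np.array([[.107,.115],[.107,-.115],[-.085,-.115],[-.085,.115]])
Bc=B-B.mean(0);Wc=W-W.mean(0)
M=Bc.T@Wc; yaw=np.arctan2(M[0,1]-M[1,0],M[0,0]+M[1,1])
R=np.array([[np.cos(yaw),-np.sin(yaw)],[np.sin(yaw),np.cos(yaw)]])
o=W.mean(0)-R@B.mean(0); np.savez('board.npz',o=o,yaw=yaw)
print('board',o,np.degrees(yaw),(W-(B@R.T+o))*1e3)
print('line',w2b(ray(a,f([(202,379),(405,317)]),.098))*1e3)
print('outline',w2b(ray(a,f([(196,355),(407,291),(421,342),(210,406)]),.083))*1e3)
print('pot',w2b(ray(a,f([(512,224)]),.104))*1e3,'case',w2b(ray(a,f([(561,373)]),.084))*1e3)
print('stop',w2b(ray(a,f([(405,78),(432,70),(460,167),(436,175)]),.102))*1e3)
print('wax',w2b(ray(a,[(298,202)],.019))*1e3)
s=r.get_state()
from scipy.spatial.transform import Rotation as Ro
print(Ro.from_quat(s['eef_rot']).as_matrix().round(3), s['tool_pos'],w2b(s['tool_pos']))
# enable precise line fit in top image and scene cross-check
b=r.snapshot('scene'); print(proj(b,[b2w(*p,.068) for p in [(.107,.115),(.107,-.115),(-.085,-.115),(-.085,.115)]]))
E
```

```text
board [0.53020093 0.23773112] 17.220603833379034 [[ 0.46867053 -0.87455365]
 [-1.35920073  0.76255018]
 [ 0.46241517  1.689074  ]
 [ 0.42811503 -1.57707053]]
line [[ -8.04546656  71.98069005]
 [ -9.45649407 -31.65283327]]
outline [[  5.01174824  74.2576827 ]
 [  3.38743926 -35.40632871]
 [-23.20725327 -34.39741869]
 [-21.40972757  75.08195338]]
pot [[ 17.89442616 -95.91090841]] case [[-59.60141157 -96.56005271]]
stop [[103.41162437 -67.46199712]
 [103.20147132 -81.399892  ]
 [ 52.8412369  -80.01480353]
 [ 52.64418424 -67.53089688]]
wax [[ -52.8662464  -220.53362617]]
[[-0.965  0.261 -0.   ]
 [ 0.261  0.965 -0.001]
 [-0.    -0.001 -1.   ]] [0.1628896  0.60291832 0.23811394] [-0.24273125  0.45755966]
[[155.07814953 259.03585641]
 [198.25890418 189.70450944]
 [299.14369032 200.05285801]
 [285.7741013  276.09144799]]
```

```bash
cat >> h.py <<'E'
from scipy.spatial.transform import Rotation as Ro
def goto(x,y,z):
    s=r.get_state(); o,w=board(); R=Ro.from_quat(s['eef_rot'])
    T=Ro.from_matrix(np.array([[-np.cos(w),-np.sin(w),0],[-np.sin(w),np.cos(w),0],[0,0,-1]]))
    print('now',(w2b(s['tool_pos'])*1e3).round(1),s['tool_pos'][2].round(4),'shift cm',(R.inv().apply(b2w(x,y,z)-s['tool_pos'])*100).round(2),'turn',np.degrees((R.inv()*T).as_rotvec()).round(2),s['clock'])
E
python3 -c "
from h import *
goto(-.05,.02,.2)"
```

```text
now [-242.7  457.7] 0.2382 shift cm [-39.69 -26.67   3.85] turn [-6.000e-02 -1.000e-02 -3.233e+01] 0.2
```

>>> {"fn": "carry_out", "kwargs": {"rows": [[[-3,-2,0],[0,0,-3],0],[[-7,-4.5,0],[0,0,-6],0.2],[[-11,-7,0],[0,0,-9],0.5],[[-15,-10,0],[0,0,-12],0.5],[[-19,-13,0.5],[0,0,-16],0.5],[[-23,-15.5,1],[0,0,-20],0.5],[[-27,-18,1.5],[0,0,-24],0.5],[[-31,-21,2.2],[0,0,-28],0.5],[[-34.5,-23.2,3],[0,0,-30],0.5],[[-37.5,-25.2,3.8],[0,0,-32.3],0.5],[[-39.7,-26.7,3.85],[0,0,-32.3],0.5],[[-39.7,-26.7,3.85],[0,0,-32.3],0.5]]}}

```text
clock: 1.4
tool_pos: [0.4794, 0.2374, 0.1994]
eef_rot: [-0.145, 0.989, -0.002, 0.0]
contact_force: [0.1, 0.2, 0.2]
opening: 0.499
finger_force: 0.0
```

```bash
python3 -c "
from h import *
goto(-.05,.02,.077); s=r.get_state(); print(s['opening'],s['contact_force'],s['q'].round(2))
snap('top','top1')"
```

```text
now [-48.6  14.7] 0.1994 shift cm [ 0.14  0.57 12.24] turn [-0.18 -0.02 -0.5 ] 1.4
0.4994295013057549 [0.12069774 0.1603939  0.23718151] [-0.31  0.65 -0.39  1.87  0.37  0.7   0.94]
```

View pics/top1.png

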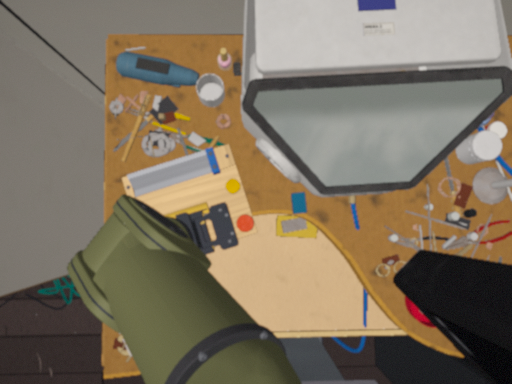

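The top view shows the hand over the board at about (210,230), with the arm hiding the left part of the board. The pot at (233,186) and the case at (246,223) are untouched. I'll go down behind the bar.

>>> {"fn": "carry_out", "kwargs": {"rows": [[[0,0,2],[0,0,0],0.5],[[0,0,5],[0,0,0],0.5],[[0,0,8],[0,0,0],0.5],[[0,0,10],[0,0,0],0.5],[[0,0,11.5],[0,0,0],0.5],[[0,0,12.2],[0,0,0],0.5],[[0,0,12.2],[0,0,0],0.5],[[0,0,12.2],[0,0,0],0.5]]}}

```text
clock: 2.25
tool_pos: [0.4765, 0.2432, 0.0788]
eef_rot: [-0.15, 0.989, 0.0, 0.0]
contact_force: [0.7, 0.2, -0.4]
opening: 0.502
finger_force: 0.0
```

```bash
python3 -c "
from h import *
goto(-.05,.02,.077); s=r.get_state(); print(s['opening'],s['contact_force'])
snap('top'); a=snap('scene','sc1'); i=cv2.imread('pics/sc1.png')[150:320,120:330]; cv2.imwrite('pics/sc1c.png',cv2.resize(i,None,fx=3,fy=3))"
```

```text
now [-49.7  21.1] 0.0788 shift cm [ 0.03 -0.11  0.18] turn [0.04 0.05 0.03] 2.25
0.5024263427482626 [ 0.65725508  0.24540111 -0.43400392]
```

View pics/sc1c.png

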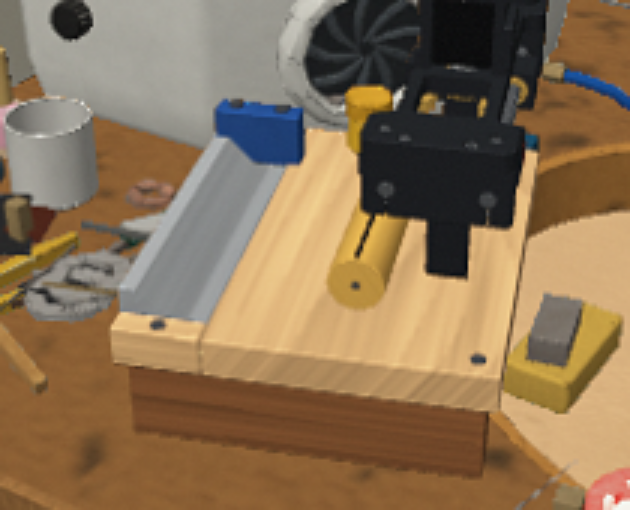

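The scene view shows the hand down behind the bar. The finger is at about crop (447,245) and the bar end at about (357,283), with a clear gap between them. I'll start rolling slowly.

>>> {"fn": "carry_out", "kwargs": {"rows": [[[-0.3,0,0.1],[0,0,0],0.5],[[-0.7,0,0.1],[0,0,0],0.5],[[-1.1,0,0.1],[0,0,0],0.5],[[-1.4,0,0.1],[0,0,0],0.5],[[-1.6,0,0.1],[0,0,0],0.5],[[-1.8,0,0.1],[0,0,0],0.5],[[-2.0,0,0.1],[0,0,0],0.5],[[-2.3,0,0.1],[0,0,0],0.5],[[-2.6,0,0.1],[0,0,0],0.5],[[-3.0,0,0.1],[0,0,0],0.5],[[-3.4,0,0.1],[0,0,0],0.5],[[-3.8,0,0.1],[0,0,0],0.5]]}}

```text
clock: 3.55
tool_pos: [0.5133, 0.2535, 0.0772]
eef_rot: [-0.149, 0.989, 0.0, 0.0]
contact_force: [-0.5, -0.7, 0.7]
opening: 0.5
finger_force: 0.1
```

>>> {"fn": "carry_out", "kwargs": {"rows": [[[-0.3,0,0],[0,0,0],0.5],[[-0.6,0,0],[0,0,0],0.5],[[-0.9,0,0],[0,0,0],0.5],[[-1.2,0,0],[0,0,0],0.5],[[-1.5,0,0],[0,0,0],0.5],[[-1.7,0,0],[0,0,0],0.5],[[-1.9,0,0],[0,0,0],0.5],[[-2.0,0,0],[0,0,0],0.5],[[-2.0,0,0],[0,0,0],0.5]]}}

```text
clock: 4.45
tool_pos: [0.5322, 0.2594, 0.0772]
eef_rot: [-0.149, 0.989, 0.0, 0.0]
contact_force: [0.1, -1.3, 0.2]
opening: 0.502
finger_force: 0.0
```

```bash
python3 -c "
from h import *
goto(.04,.02,.077); s=r.get_state(); print(s['contact_force'])
snap('scene','sc2'); i=cv2.imread('pics/sc2.png')[150:320,120:330]; cv2.imwrite('pics/sc2c.png',cv2.resize(i,None,fx=3,fy=3))"
```

```text
now [ 8.3 20.1] 0.0772 shift cm [-3.17 -0.01  0.02] turn [ 0.01  0.02 -0.04] 4.45
[ 0.0577817  -1.29166736  0.20544553]
```

View pics/sc2c.png

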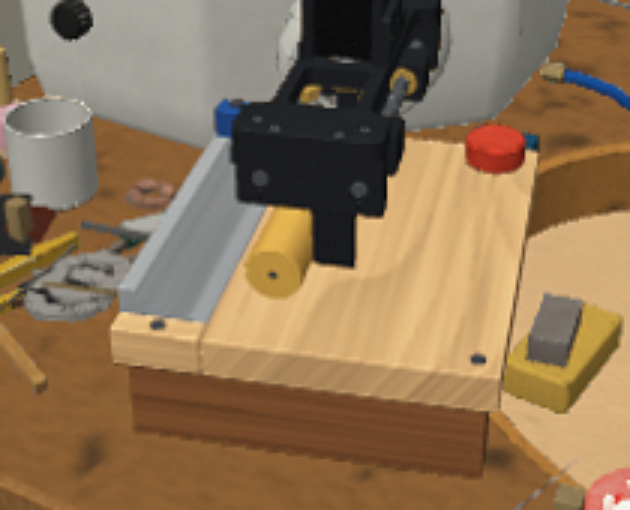

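The bar has rolled to about crop (275,265), its line is out of sight underneath, and it lies just short of the groove. I'll carry on slowly over the lip.

>>> {"fn": "carry_out", "kwargs": {"rows": [[[-0.2,0,0],[0,0,0],0.5],[[-0.5,0,0],[0,0,0],0.5],[[-0.8,0,0],[0,0,0],0.5],[[-1.1,0,0],[0,0,0],0.5],[[-1.4,0,0],[0,0,0],0.5],[[-1.7,0,0],[0,0,0],0.5],[[-2.0,0,0],[0,0,0],0.5],[[-2.3,0,0],[0,0,0],0.5],[[-2.6,0,0],[0,0,0],0.5],[[-2.8,0,0],[0,0,0],0.5],[[-3.0,0,0],[0,0,0],0.5],[[-3.2,0,0],[0,0,0],0.5]]}}

```text
clock: 5.7
tool_pos: [0.5628, 0.2688, 0.0772]
eef_rot: [-0.149, 0.989, 0.0, 0.0]
contact_force: [-0.5, 0.9, -0.0]
opening: 0.5
finger_force: 0.0
```

>>> {"fn": "carry_out", "kwargs": {"rows": [[[-0.15,0,0],[0,0,0],0.5],[[-0.3,0,0],[0,0,0],0.5],[[-0.3,0,0],[0,0,0],0.5],[[0.5,0,0],[0,0,0],0.5],[[2,0,0],[0,0,0],0.5],[[3,0,-3],[0,0,0],0.7],[[3,0,-6],[0,0,0],1],[[3,0,-9],[0,0,0],1],[[3,3,-10],[0,0,0],1],[[2,7,-10],[0,0,0],1],[[0,9,-10],[0,0,0],1],[[0,9,-10],[0,0,0],1]]}}

```text
clock: 6.9
tool_pos: [0.5351, 0.3597, 0.1776]
eef_rot: [-0.152, 0.988, 0.002, 0.001]
contact_force: [0.1, 0.2, 0.3]
opening: 0.001
finger_force: 0.0
```

```bash
python3 -c "
from h import *
goto(.0725,.105,.077); s=r.get_state(); print(s['contact_force'],s['opening'])
snap('top','t3');snap('scene','sc3'); i=cv2.imread('pics/sc3.png')[150:320,120:330];j=cv2.imread('pics/t3.png')[130:280,105:265]; cv2.imwrite('pics/c3.png',np.hstack([cv2.resize(i,(440,356)),cv2.resize(j,(356,356),interpolation=cv2.INTER_CUBIC)]))"
```

```text
now [ 40.8 115. ] 0.1776 shift cm [-3.14 -1.06 10.06] turn [0.24 0.13 0.23] 6.9
[0.08256511 0.2233668  0.32741105] 0.001373886293688849
```

View pics/c3.png

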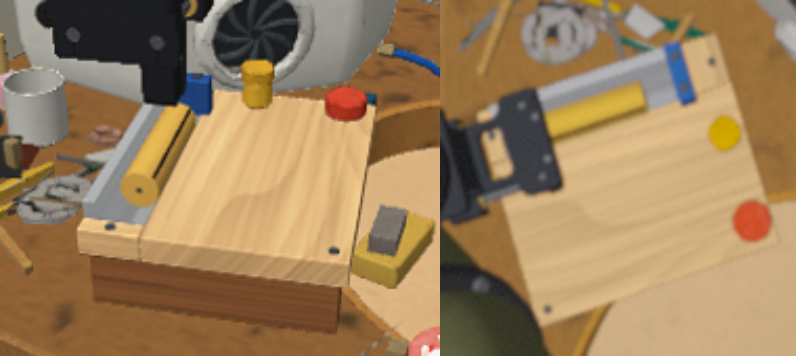

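The bar lies in the groove, parallel to it, with its near end at about (138,190) in the scene half and its far end at about (645,97) in the top half. The stop is clear of it. Next I'll measure its y.

```bash
python3 -c "
from h import *
a=snap('top'); h=cv2.cvtColor(a['image'],cv2.COLOR_RGB2HSV)
m=cv2.inRange(h,(20,140,90),(32,255,255)); v,u=np.nonzero(m)
p=w2b(ray(a,np.c_[u,v],.0787))*1e3; k=(p[:,0]>50)&(p[:,0]<95)&(p[:,1]>-80)&(p[:,1]<90); p=p[k]
print(len(p),p.min(0),p.max(0), np.percentile(p,[2,50],axis=0))
b=r.snapshot('scene'); print('end',w2b(ray(b,[(120+138*210/440,150+190*170/356)],.0787))*1e3)
"
```

```text
537 [ 58.47254946 -34.22355378] [85.29015077 49.25922002] [[ 59.39128893 -32.32537975]
 [ 72.09239024   7.85501545]]
end [[72.07211056 73.9392427 ]]
```

>>> {"fn": "carry_out", "kwargs": {"rows": [[[-1,-0.2,0],[0,0,0],1],[[-2.5,-0.6,1],[0,0,0],1],[[-3.2,-0.7,3],[0,0,0],1],[[-3.2,-0.7,5],[0,0,0],1],[[-3.2,-0.7,7],[0,0,0],1],[[-3.2,-0.7,8.2],[0,0,0],1],[[-3.2,-0.7,9],[0,0,0],1],[[-3.2,-0.7,9.6],[0,0,0],1],[[-3.2,-0.7,10],[0,0,0],1],[[-3.2,-0.7,10],[0,0,0],1],[[-3.2,-0.7,10],[0,0,0],1]]}}

```text
clock: 8.2
tool_pos: [0.5689, 0.3578, 0.0778]
eef_rot: [-0.149, 0.989, 0.0, 0.0]
contact_force: [-0.0, -0.1, 0.4]
opening: 0.009
finger_force: 0.0
```

```bash
python3 -c "
from h import *
goto(.0725,.0625,.077); s=r.get_state(); print(s['contact_force'],s['opening'])
snap('scene','sc4'); i=cv2.imread('pics/sc4.png')[170:300,120:300]; cv2.imwrite('pics/c4.png',cv2.resize(i,None,fx=4,fy=4))"
```

```text
now [ 72.5 103.2] 0.0778 shift cm [-0.   -4.07  0.07] turn [ 0.02  0.05 -0.03] 8.2
[-0.00439692 -0.14294296  0.43133151] 0.009382419384699222
```

View pics/c4.png

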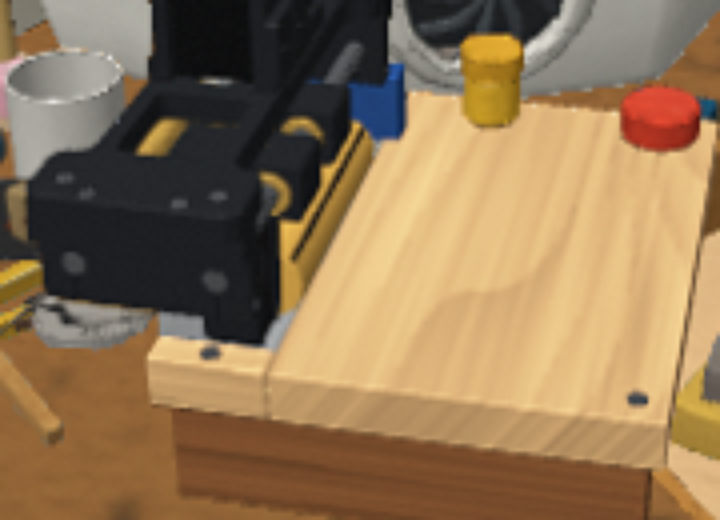

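The closed fingers are down in the groove just behind the bar's near end, at about crop (240,300). I'll push gently, then creep in the last stretch while watching the force.

>>> {"fn": "carry_out", "kwargs": {"rows": [[[0,-0.3,0],[0,0,0],1],[[0,-0.6,0],[0,0,0],1],[[0,-0.8,0],[0,0,0],1],[[0,-1.0,0],[0,0,0],1],[[0,-1.2,0],[0,0,0],1],[[0,-1.5,0],[0,0,0],1],[[0,-1.8,0],[0,0,0],1],[[0,-2.1,0],[0,0,0],1],[[0,-2.4,0],[0,0,0],1],[[0,-2.7,0],[0,0,0],1],[[0,-3.0,0],[0,0,0],1],[[0,-3.3,0],[0,0,0],1]]}}

```text
clock: 9.45
tool_pos: [0.5785, 0.3258, 0.0773]
eef_rot: [-0.149, 0.989, 0.0, 0.0]
contact_force: [-1.0, 1.6, -0.5]
opening: 0.003
finger_force: 0.8
```

>>> {"fn": "carry_out", "kwargs": {"rows": [[[0,-0.1,0],[0,0,0],1],[[0,-0.2,0],[0,0,0],1],[[0,-0.3,0],[0,0,0],1],[[0,-0.4,0],[0,0,0],1],[[0,-0.4,0],[0,0,0],1]]}}

```text
clock: 9.95
tool_pos: [0.5796, 0.322, 0.0772]
eef_rot: [-0.149, 0.989, -0.0, 0.0]
contact_force: [-0.7, 1.2, 0.0]
opening: 0.003
finger_force: 0.6
```

```bash
cat >m.py <<'E'
from h import *
goto(.0725,.0625,.077); s=r.get_state(); print(s['contact_force'])
a=snap('top'); h=cv2.cvtColor(a['image'],cv2.COLOR_RGB2HSV)
m=cv2.inRange(h,(20,140,90),(32,255,255)); v,u=np.nonzero(m)
p=w2b(ray(a,np.c_[u,v],.0787))*1e3; k=(p[:,0]>50)&(p[:,0]<95)&(p[:,1]>-80)&(p[:,1]<90); p=p[k]
print('bar',len(p),p.min(0),p.max(0))
m=cv2.inRange(h,(105,150,60),(125,255,255)); v,u=np.nonzero(m)
p=w2b(ray(a,np.c_[u,v],.102))*1e3; k=(abs(p[:,0]-80)<40)&(abs(p[:,1]+73)<30); p=p[k]
print('stop',len(p),p.min(0),p.max(0))
E
python3 m.py
```

```text
now [72.2 65.8] 0.0772 shift cm [-0.03 -0.33  0.02] turn [-0.    0.   -0.04] 9.95
[-0.71251492  1.17049963  0.01824513]
bar 323 [ 59.08546231 -57.27365968] [85.12890137 34.55605818]
stop 84 [ 53.82842173 -77.78139525] [101.78489345 -66.91934583]
```

>>> {"fn": "carry_out", "kwargs": {"rows": [[[0,-0.1,0],[0,0,0],1],[[0,-0.2,0],[0,0,0],1],[[0,-0.25,0],[0,0,0],1],[[0,-0.25,0],[0,0,0],1]]}}

```text
clock: 10.4
tool_pos: [0.5804, 0.3196, 0.0772]
eef_rot: [-0.149, 0.989, -0.0, 0.0]
contact_force: [-0.0, 1.3, 0.4]
opening: 0.003
finger_force: 0.7
```

>>> {"fn": "carry_out", "kwargs": {"rows": [[[0,-0.05,0],[0,0,0],1],[[0,-0.1,0],[0,0,0],1],[[0,-0.1,0],[0,0,0],1]]}}

```text
clock: 10.7
tool_pos: [0.5806, 0.3187, 0.0772]
eef_rot: [-0.149, 0.989, 0.0, 0.0]
contact_force: [-0.8, 1.7, -0.3]
opening: 0.003
finger_force: 0.7
```

>>> {"fn": "carry_out", "kwargs": {"rows": [[[0,-0.05,0],[0,0,0],1],[[0,-0.1,0],[0,0,0],1],[[0,-0.1,0],[0,0,0],1]]}}

```text
clock: 11.0
tool_pos: [0.5809, 0.3177, 0.0772]
eef_rot: [-0.149, 0.989, -0.0, 0.0]
contact_force: [-0.1, 1.4, 0.5]
opening: 0.005
finger_force: 0.8
```

>>> {"fn": "carry_out", "kwargs": {"rows": [[[0,-0.05,0],[0,0,0],1],[[0,-0.1,0],[0,0,0],1],[[0,-0.1,0],[0,0,0],1]]}}

```text
clock: 11.3
tool_pos: [0.5812, 0.3168, 0.0772]
eef_rot: [-0.149, 0.989, -0.0, 0.0]
contact_force: [0.1, 1.7, 0.4]
opening: 0.005
finger_force: 0.8
```

>>> {"fn": "carry_out", "kwargs": {"rows": [[[0,-0.05,0],[0,0,0],1],[[0,-0.1,0],[0,0,0],1],[[0,-0.1,0],[0,0,0],1]]}}

```text
clock: 11.6
tool_pos: [0.5813, 0.3166, 0.0773]
eef_rot: [-0.15, 0.989, 0.001, 0.0]
contact_force: [-0.4, 3.1, -0.9]
opening: 0.003
finger_force: 1.6
```

```bash
python3 m.py
```

```text
now [72.2 60.2] 0.0773 shift cm [-0.03  0.23  0.03] turn [ 0.06  0.01 -0.01] 11.6
[-0.38829364  3.11398981 -0.91708043]
bar 306 [ 59.18788446 -61.75029128] [85.35482037 28.21768096]
stop 81 [ 53.82842173 -77.78139525] [101.18777117 -67.34560428]
```

The tool stalled and the force doubled. One more small push will confirm contact.

>>> {"fn": "carry_out", "kwargs": {"rows": [[[0,-0.1,0],[0,0,0],1],[[0,-0.1,0],[0,0,0],1]]}}

```text
clock: 11.85
tool_pos: [0.5813, 0.3165, 0.0773]
eef_rot: [-0.15, 0.989, 0.001, 0.0]
contact_force: [-0.8, 4.7, -0.3]
opening: 0.002
finger_force: 2.6
```

Stalled at 4.7 N, so the bar is against the stop. I'll back off along +y, then go up.

>>> {"fn": "carry_out", "kwargs": {"rows": [[[0,0.2,0],[0,0,0],1],[[0,0.6,0],[0,0,0],1],[[0,1.5,0],[0,0,0],1],[[0,2.5,0],[0,0,0],1],[[0,3,-2],[0,0,0],1],[[0,3,-5],[0,0,0],1],[[0,4,-9],[0,0,0],1],[[0,7,-12],[0,0,0],1],[[2,11,-13],[0,0,0],1],[[4,15,-13],[0,0,0],1],[[6,17,-13],[0,0,0],1],[[6,17,-13],[0,0,0],1]]}}

```text
clock: 13.05
tool_pos: [0.4677, 0.4647, 0.2078]
eef_rot: [-0.154, 0.988, 0.002, -0.002]
contact_force: [-0.3, 0.1, 0.4]
opening: 0.005
finger_force: 0.0
```

```bash
python3 m.py; python3 -c "
from h import *
snap('top','t5');snap('scene','sc5'); i=cv2.imread('pics/sc5.png')[170:300,120:300];j=cv2.imread('pics/t5.png')[130:220,105:265]; cv2.imwrite('pics/c5.png',np.hstack([cv2.resize(i,(400,289)),cv2.resize(j,(400,289),interpolation=cv2.INTER_CUBIC)]))"
```

```text
now [  7.4 235.3] 0.2078 shift cm [ -6.38 -17.39  12.99] turn [ 0.22 -0.16  0.52] 13.05
[-0.33328908  0.07325806  0.40518711]
bar 683 [ 58.88071671 -61.75029128] [85.46790656 46.03031694]
stop 87 [ 53.82842173 -77.78139525] [101.78489345 -66.74652263]
```

View pics/c5.png

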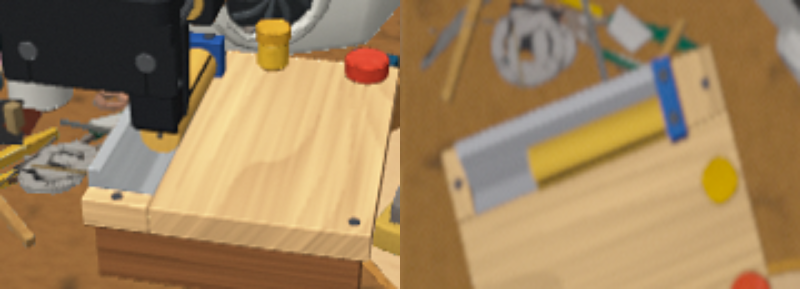

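The bar sits in the groove from about (530,165) to (662,117) in the top half, with its end touching the blue stop. The hand is clear, and the pot and case are in place.

```bash
python3 -c "
from plant import r
print(r.finish_job())"
```

```text
the job is handed in; nothing more can be done
None
```

The bar was rolled into the V-block groove and pushed up against the blue stop, the hand is clear, and the job was handed in at about 13 s; no verdict came back.

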